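# Three red tasting cartons into the display rack

## Robot

A 6-joint arm with a two-finger parallel gripper is mounted at the origin on the work surface. World frame = base frame: x ahead of the robot, y to its left, z up, the work surface at z = 0. Lengths are in m, angles in rad, forces in N, time in s.
With the tool pointing down it reaches from about 0.35 to 0.925 m from the base axis. Payload 6.4 kg.
Tool frame: the origin (TCP) lies on the centre line of the jaws, within the pads' length; the fingertips stand 22 mm ahead of it and the grasp point (between the pads) lies 3 mm ahead of it; z points along the fingers, y is the line along which they close (so a half turn about z gives the same grasp; the last joint's range is limited). The gripper opens to 85 mm and grips with 20 to 120 N. Pads are 22 mm wide; open, the fingers measure 114 mm over their backs; the gripper's body (76 mm by 85 mm) begins 54 mm behind the grasp point. The pads swing forward as they close: fully open they stand 13 mm farther back than shut.
Start: joints at [1.081, 0.245, 1.558, -0, 1.339, -0.174], TCP at [0.202, 0.618, 0.253] pointing down, gripper open.
Joint ranges: [-3.13, 3.13], [-1.02, 2.26], [0.13, 2.54], [-0.95, 4.09], [0.21, 2.88], [-2.74, 2.74]. Speed limits (rad/s): [2.57, 2.57, 3.14, 3.14, 3.14, 3.14].

## Interface

Orientations are given as a rotation vector (axis times angle).
In Python, from plant import manip gives the robot as it stands. The module is installed in compiled form; this text tells all that it offers.
- The arm moves only by the tool step_arm, never from a script. Its argument "plan" is a list that holds one entry, the list of rows, each a list of 7 numbers: the turn, a rotation vector about the tool's x, y, z in degrees, then the shift along the tool's x, y, z in m, then the finger opening in m, from 0 to 0.0854. In form: [[[ax, ay, az, x, y, z, claw], ...]]. A call has 1 to 12 rows; each row is the pose to reach, as a shift and turn from the pose commanded when the call began, along the tool's axes at that moment; what a row does not reach only later rows make up. A row lasts 1/8 s, in which the tool goes at most 62.5 mm and 10.7 degrees, less where a joint would pass 70% of its speed; a pose out of reach is approached as far as the arm can. A call with a gripper value outside its range is refused whole. The fingers move at their own pace and stop on an object; "newtons" is the grip in N (left out, the last holds). Time passes only in rows, so rows that repeat a pose let the fingers close. It gives the time, the measured TCP pose, the force, the opening and the grip force at its end, in the units of the state.
- manip.state(): the state, without advancing time (a new reading comes with each control period).
- manip.get_image(name): name is "scene" or "top" or "wrist"; returns the picture (480x640x3 uint8, red, green, blue); there is no depth.
- manip.get_calibration(name): a dict with "fx", "fy", "cx", "cy" (pixels), "D" ([k1, k2, p1, p2, k3] as OpenCV has them; the pictures are not rectified), "R" (3x3) and "t" (3): a world point X has camera coordinates R X + t. Camera axes: x right, y down, z forward; pixel columns grow to the right and rows downward; lengths in m; the calibration is good to about 2 mm. A picture is of the moment at which its call begins: read the wrist's pose just before it. get_calibration takes no time and is no camera call; for the wrist camera it gives the pose at the moment of the call.
- manip.finish_job(): hands the job in; it is judged then, once.
The state is a dict: "clock": time; "joint_positions": joint angles; "qd": joint speeds; "joint_efforts": joint torques, N m; "tool_pos": TCP position; "eef_rot": TCP orientation; "force": force on the tool from outside, world axes, zero at the start; "ft_torque": the same for the moment, N m; "gripper_width": finger opening in m; "finger_force": force on a finger pad.
Only numpy, scipy, OpenCV 4.12 (cv2) and the standard library are available. Lean on these libraries where they do the work, as an engineer would, in place of code of your own. Each camera call takes 0.05 s, during which the arm holds its last target. There are 200 camera calls.

## Task

The display rack must hold exactly three red-topped sample cartons, each standing upright and fully down in a bay of its own: one is there already, so add two more red ones from the stock trough, lowering them in gently instead of dropping them. Leave the other cartons and everything else where they stand, and let go of everything at the end.

Things in the scene. Friction and masses are not known exactly. Their poses are not given: they have to be found in the camera images.
- red1: Rigid carton, 62 mm (own x) by 40 mm (own y) by 120 mm tall (z), about 0.2 kg, brown with a burgundy red top 40 mm, seen from above too; origin: centre of its underside. Stands in the stock trough, own x across it, own y along it. Two of the five cartons there stand 6 mm apart, no room for a finger between; other gaps are 28 mm or more.
- red2: Rigid carton, 62 mm (own x) by 40 mm (own y) by 120 mm tall (z), about 0.2 kg, brown with a burgundy red top 40 mm, seen from above too; origin: centre of its underside. Stands in the stock trough, own x across it, own y along it. Two of the five cartons there stand 6 mm apart, no room for a finger between; other gaps are 28 mm or more.
- red3: Rigid carton, 62 mm (own x) by 40 mm (own y) by 120 mm tall (z), about 0.2 kg, brown with a burgundy red top 40 mm, seen from above too; origin: centre of its underside. Stands in the stock trough, own x across it, own y along it. Two of the five cartons there stand 6 mm apart, no room for a finger between; other gaps are 28 mm or more.
- red4: Rigid carton, 62 mm (own x) by 40 mm (own y) by 120 mm tall (z), about 0.2 kg, brown with a burgundy red top 40 mm, seen from above too; origin: centre of its underside. Stands in the stock trough, own x across it, own y along it. Two of the five cartons there stand 6 mm apart, no room for a finger between; other gaps are 28 mm or more.
- red0: Rigid carton, 62 mm (own x) by 40 mm (own y) by 120 mm tall (z), about 0.2 kg, brown with a burgundy red top 40 mm, seen from above too; origin: centre of its underside. Already stands in a bay of the display rack and stays there.
- cream: Rigid carton, 62 mm (own x) by 40 mm (own y) by 120 mm tall (z), about 0.2 kg, brown with a cream-white top 40 mm, seen from above too; origin: centre of its underside. Another wine, in the stock trough among the red ones; not wanted, stays.
- stock: Stock trough, dark wood, fixed, left or right of the middle: 84 mm (x) by 320 mm (y), floor 8 mm thick, 8 mm walls along y, 68 mm apart, 132 mm tall (4 mm above the cartons' tops): fingers get in only beside the cartons' faces that look along y (40 mm grip). Ends open but for 12 mm lips. Origin: centre of underside.
- rack: Display rack, pale wood, fixed, on the other side from the trough (120 mm or more of bare counter between them): 86 mm (x) by 232 mm (y), floor 8 mm thick, four bays side by side along y, 56 mm apart, 48 mm wide between 8 mm partitions, 66 mm long in x and 132 mm tall. Bay ends (-x, +x) open but for 10 mm lips, 74 mm apart. Origin: centre of underside.
- bay0 (a point): Centre of the floor of a rack bay, 8 mm above the counter; axes as the rack's. A carton goes in from above, its 62 mm along x, its 40 mm across the 48 mm bay; in there fingers have room only at its two ends (62 mm grip).
- bay1 (a point): Centre of the floor of a rack bay, 8 mm above the counter; axes as the rack's. A carton goes in from above, its 62 mm along x, its 40 mm across the 48 mm bay; in there fingers have room only at its two ends (62 mm grip).
- bay2 (a point): Centre of the floor of a rack bay, 8 mm above the counter; axes as the rack's. A carton goes in from above, its 62 mm along x, its 40 mm across the 48 mm bay; in there fingers have room only at its two ends (62 mm grip).
- bay3 (a point): Centre of the floor of a rack bay, 8 mm above the counter; axes as the rack's. A carton goes in from above, its 62 mm along x, its 40 mm across the 48 mm bay; in there fingers have room only at its two ends (62 mm grip).
- mini: A small green glass bottle, 40 mm across, 115 mm tall, standing in one bay of the rack; origin: centre of its underside. That bay is taken.
- bottle: A full wine bottle, green, 74 mm across, 290 mm tall, standing on the counter; origin: centre of its underside.
- candle: An amber glass candle cup, 80 mm across, 65 mm tall, on the counter; origin: centre of its underside.
- cup: A steel cup, 76 mm across, 85 mm tall, on the counter; origin: centre of its underside.
Not all that is in view belongs to the job. Leave any blue look-alike of the red2 alone. What is shaped like the red4 but turquoise is not meant.

How it is judged:
At the end, for the whole second after the job is handed in: Exactly two of red1-red4, and red0, stand in rack bays: within 10 mm of the rack's middle line (x), origin 3 to 13 mm above the counter, upright within 0.08 rad, at rest. All other cartons, the bottles, candle cup and steel cup are within 20 mm of their start and upright within 0.1 rad ((((x of red1 in the frame of rack between -0.01 and 0.01 m and y of red1 in the frame of rack between -0.095 and 0.095 m and z of red1 in the frame of rack between 0.003 and 0.013 m and angle between red1's own z axis and vertical below 0.08 rad and linear speed of red1 below 0.02 m/s) and (x of red2 in the frame of rack between -0.01 and 0.01 m and y of red2 in the frame of rack between -0.095 and 0.095 m and z of red2 in the frame of rack between 0.003 and 0.013 m and angle between red2's own z axis and vertical below 0.08 rad and linear speed of red2 below 0.02 m/s) and (distance of red3 from where it was at the start of the episode below 0.02 m and angle between red3's own z axis and vertical below 0.1 rad) and (distance of red4 from where it was at the start of the episode below 0.02 m and angle between red4's own z axis and vertical below 0.1 rad)) or ((x of red1 in the frame of rack between -0.01 and 0.01 m and y of red1 in the frame of rack between -0.095 and 0.095 m and z of red1 in the frame of rack between 0.003 and 0.013 m and angle between red1's own z axis and vertical below 0.08 rad and linear speed of red1 below 0.02 m/s) and (distance of red2 from where it was at the start of the episode below 0.02 m and angle between red2's own z axis and vertical below 0.1 rad) and (x of red3 in the frame of rack between -0.01 and 0.01 m and y of red3 in the frame of rack between -0.095 and 0.095 m and z of red3 in the frame of rack between 0.003 and 0.013 m and angle between red3's own z axis and vertical below 0.08 rad and linear speed of red3 below 0.02 m/s) and (distance of red4 from where it was at the start of the episode below 0.02 m and angle between red4's own z axis and vertical below 0.1 rad)) or ((x of red1 in the frame of rack between -0.01 and 0.01 m and y of red1 in the frame of rack between -0.095 and 0.095 m and z of red1 in the frame of rack between 0.003 and 0.013 m and angle between red1's own z axis and vertical below 0.08 rad and linear speed of red1 below 0.02 m/s) and (distance of red2 from where it was at the start of the episode below 0.02 m and angle between red2's own z axis and vertical below 0.1 rad) and (distance of red3 from where it was at the start of the episode below 0.02 m and angle between red3's own z axis and vertical below 0.1 rad) and (x of red4 in the frame of rack between -0.01 and 0.01 m and y of red4 in the frame of rack between -0.095 and 0.095 m and z of red4 in the frame of rack between 0.003 and 0.013 m and angle between red4's own z axis and vertical below 0.08 rad and linear speed of red4 below 0.02 m/s)) or ((distance of red1 from where it was at the start of the episode below 0.02 m and angle between red1's own z axis and vertical below 0.1 rad) and (x of red2 in the frame of rack between -0.01 and 0.01 m and y of red2 in the frame of rack between -0.095 and 0.095 m and z of red2 in the frame of rack between 0.003 and 0.013 m and angle between red2's own z axis and vertical below 0.08 rad and linear speed of red2 below 0.02 m/s) and (x of red3 in the frame of rack between -0.01 and 0.01 m and y of red3 in the frame of rack between -0.095 and 0.095 m and z of red3 in the frame of rack between 0.003 and 0.013 m and angle between red3's own z axis and vertical below 0.08 rad and linear speed of red3 below 0.02 m/s) and (distance of red4 from where it was at the start of the episode below 0.02 m and angle between red4's own z axis and vertical below 0.1 rad)) or ((distance of red1 from where it was at the start of the episode below 0.02 m and angle between red1's own z axis and vertical below 0.1 rad) and (x of red2 in the frame of rack between -0.01 and 0.01 m and y of red2 in the frame of rack between -0.095 and 0.095 m and z of red2 in the frame of rack between 0.003 and 0.013 m and angle between red2's own z axis and vertical below 0.08 rad and linear speed of red2 below 0.02 m/s) and (distance of red3 from where it was at the start of the episode below 0.02 m and angle between red3's own z axis and vertical below 0.1 rad) and (x of red4 in the frame of rack between -0.01 and 0.01 m and y of red4 in the frame of rack between -0.095 and 0.095 m and z of red4 in the frame of rack between 0.003 and 0.013 m and angle between red4's own z axis and vertical below 0.08 rad and linear speed of red4 below 0.02 m/s)) or ((distance of red1 from where it was at the start of the episode below 0.02 m and angle between red1's own z axis and vertical below 0.1 rad) and (distance of red2 from where it was at the start of the episode below 0.02 m and angle between red2's own z axis and vertical below 0.1 rad) and (x of red3 in the frame of rack between -0.01 and 0.01 m and y of red3 in the frame of rack between -0.095 and 0.095 m and z of red3 in the frame of rack between 0.003 and 0.013 m and angle between red3's own z axis and vertical below 0.08 rad and linear speed of red3 below 0.02 m/s) and (x of red4 in the frame of rack between -0.01 and 0.01 m and y of red4 in the frame of rack between -0.095 and 0.095 m and z of red4 in the frame of rack between 0.003 and 0.013 m and angle between red4's own z axis and vertical below 0.08 rad and linear speed of red4 below 0.02 m/s))) and x of red0 in the frame of rack between -0.01 and 0.01 m and y of red0 in the frame of rack between -0.095 and 0.095 m and z of red0 in the frame of rack between 0.003 and 0.013 m and angle between red0's own z axis and vertical below 0.08 rad and linear speed of red0 below 0.02 m/s and distance of each of cream, mini, bottle, candle, cup from where it was at the start of the episode below 0.02 m and angle between each of cream, mini, bottle, candle, cup's own z axis and vertical below 0.1 rad); the robot touches nothing.
It fails at once if a carton is dropped into the rack (faster than 0.45 m/s while between the partitions) ((x of red1 in the frame of rack between -0.03 and 0.03 m and y of red1 in the frame of rack between -0.11 and 0.11 m and z of red1 in the frame of rack between 0 and 0.11 m and linear speed of red1 above 0.45 m/s) or (x of red2 in the frame of rack between -0.03 and 0.03 m and y of red2 in the frame of rack between -0.11 and 0.11 m and z of red2 in the frame of rack between 0 and 0.11 m and linear speed of red2 above 0.45 m/s) or (x of red3 in the frame of rack between -0.03 and 0.03 m and y of red3 in the frame of rack between -0.11 and 0.11 m and z of red3 in the frame of rack between 0 and 0.11 m and linear speed of red3 above 0.45 m/s) or (x of red4 in the frame of rack between -0.03 and 0.03 m and y of red4 in the frame of rack between -0.11 and 0.11 m and z of red4 in the frame of rack between 0 and 0.11 m and linear speed of red4 above 0.45 m/s)).
It fails at once if a bystander (small bottle, wine bottle, candle cup, steel cup) or the cream carton is shoved more than 30 mm or tipped more than 0.5 rad ((distance of mini from where it was at the start of the episode above 0.03 m or angle between mini's own z axis and vertical above 0.5 rad) or (distance of bottle from where it was at the start of the episode above 0.03 m or angle between bottle's own z axis and vertical above 0.5 rad) or (distance of candle from where it was at the start of the episode above 0.03 m or angle between candle's own z axis and vertical above 0.5 rad) or (distance of cup from where it was at the start of the episode above 0.03 m or angle between cup's own z axis and vertical above 0.5 rad) or (distance of cream from where it was at the start of the episode above 0.03 m or angle between cream's own z axis and vertical above 0.5 rad)).
It also fails if it takes over 72 s, if anything falls off the work surface, if the arm or the gripper's body presses on something with over 40 N, if the wrist force passes 120 N, or if a joint passes its speed limit or range.

## Working session

There is one attempt and no reset: what is moved stays moved. The work goes in short steps, Python scripts to look and compute and a tool call to move; the robot and the scene stay as the last step left them, time stands still between calls to the robot, and variables do not carry over. Pictures are saved under pics/ and viewed, at most 10 in all, crops included, and the job is handed in when it is done.

Besides the shell and the picture viewer there is one more tool, called in YAML: its name, and indented under it one key for each argument. step_arm: Moves the arm, as the interface text tells. Its arguments: {"type":"object","properties":{"plan":{"type":"array"},"newtons":{"type":"number"}},"required":["plan"]}

```bash
mkdir -p pics; cat > h.py <<'E'
import numpy as np, cv2, sys
from scipy.spatial.transform import Rotation as Rot
from plant import manip
def cal(n):
    c=manip.get_calibration(n); K=np.array([[c['fx'],0,c['cx']],[0,c['fy'],c['cy']],[0,0,1.]])
    return K,np.array(c['D']),np.array(c['R']),np.array(c['t'])
def proj(n,X):
    K,D,R,t=cal(n); return cv2.projectPoints(np.array(X,float).reshape(-1,3),cv2.Rodrigues(R)[0],t,K,D)[0].reshape(-1,2)
def onz(n,px,z):
    K,D,R,t=cal(n); p=cv2.undistortPoints(np.array(px,float).reshape(-1,1,2),K,D).reshape(-1,2)
    d=np.c_[p,np.ones(len(p))]@R; o=-R.T@t
    return o+d*((z-o[2])/d[:,2])[:,None]
def snap(n,f):
    im=manip.get_image(n); cv2.imwrite('pics/'+f,im[:,:,::-1]); return im
E
python3 - <<'E'
from h import *
for n in('scene','top','wrist'):
    K,D,R,t=cal(n); print(n,K[0,0],np.round(-R.T@t,3),np.round(R,2).tolist())
    snap(n,n+'0.png')
print(manip.state())
E
```

```text
scene 536.1639333161039 [0.873 0.481 0.983] [[-0.91, 0.41, 0.01], [0.34, 0.77, -0.54], [-0.23, -0.49, -0.84]]
top 444.2060152701423 [ 0.44  -0.027  1.161] [[-0.03, -1.0, 0.02], [-0.99, 0.02, -0.16], [0.16, -0.02, -0.99]]
wrist 354.7899122152096 [0.14  0.639 0.373] [[0.31, 0.95, -0.0], [0.92, -0.3, 0.26], [0.25, -0.08, -0.97]]
{'clock': 0.15, 'joint_positions': array([ 1.08092377e+00,  2.45634042e-01,  1.55872259e+00,  6.78279240e-06,
        1.33867732e+00, -1.74104467e-01]), 'qd': array([-9.05484818e-04, -1.58043605e-03, -1.55363485e-03, -7.91070004e-04,
        3.25370892e-05,  4.29073516e-04]), 'joint_efforts': array([-8.46761959e-04, -4.29986250e+01, -3.26551974e+01, -2.39318915e-04,
        3.50043119e-03,  7.23954741e-06]), 'tool_pos': array([0.20166792, 0.61752085, 0.25245211]), 'eef_rot': array([-4.93876702e-01, -3.10204692e+00,  2.13666400e-03]), 'force': array([-0.45597942, -0.15340091, -0.21759374]), 'ft_torque': array([ 0.0197552 ,  0.01993209, -0.01470996]), 'finger_force': 0.0, 'gripper_width': 0.08518602115080609}
```

View pics/top0.png

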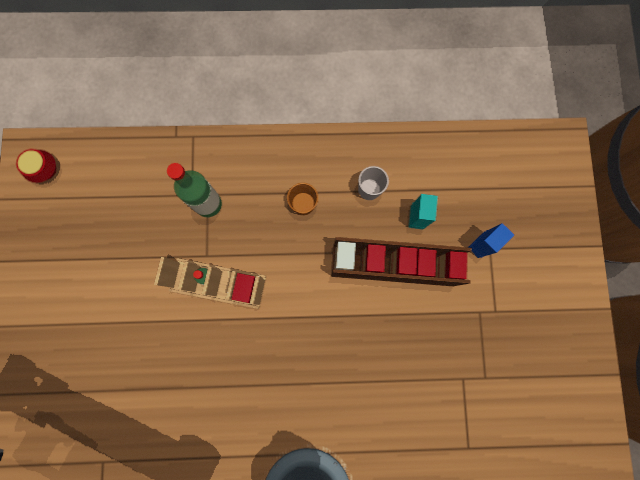

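View pics/scene0.png

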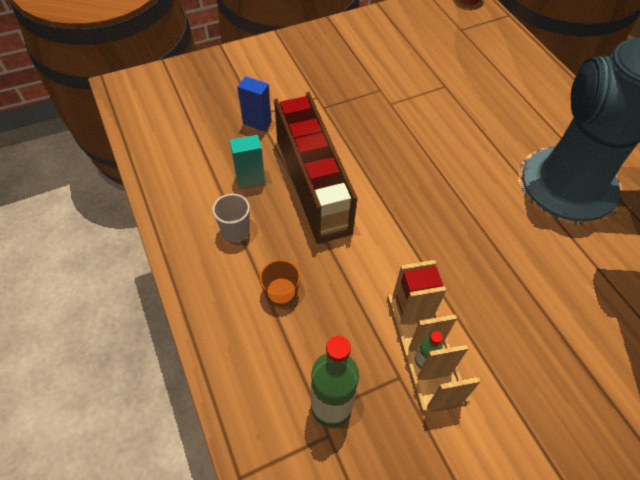

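Top view: the trough is at px (333–470, 240–283). From left to right it holds cream (346,255), red A (376,258), red B (408,261), red C (427,262; B and C are the 6 mm pair) and red D (458,265). The rack has an empty bay (168,272), the mini (198,275), an empty bay (215,280) and red0 (243,288). Look-alikes are turquoise (424,211), blue (492,241) and the red can (37,166). The candidates are A and D, the free-standing reds.

```bash
python3 - <<'E'
from h import *
P=[(346,255),(376,258),(408,261),(427,262),(458,265)]
X=onz('top',P,.128);print(X.round(3))
print('rack',onz('top',[(243,288),(168,272),(215,280)],.128).round(3))
print(proj('scene',X).round(0))
d=X[-1]-X[0];print('axis deg',np.degrees(np.arctan2(d[1],d[0])))
s=manip.state();R=Rot.from_rotvec(s['eef_rot']).as_matrix();print(R.round(3))
K,D,Rc,t=cal('wrist');print('cam in tool',R.T@(-Rc.T@t-s['tool_pos']),(Rc@R).round(2))
im=cv2.imread('pics/top0.png')
cv2.imwrite('pics/c1.png',cv2.resize(im[225:315,145:480],None,fx=2.38,fy=2.38*1,interpolation=2))
E
```

```text
[[ 0.564 -0.107  0.128]
 [ 0.555 -0.177  0.128]
 [ 0.546 -0.252  0.128]
 [ 0.542 -0.297  0.128]
 [ 0.533 -0.369  0.128]]
rack [[0.493 0.133 0.128]
 [0.535 0.305 0.128]
 [0.513 0.197 0.128]]
[[333. 193.]
 [322. 167.]
 [312. 141.]
 [305. 127.]
 [296. 104.]]
axis deg -96.5983424133758
[[-0.951  0.311 -0.001]
 [ 0.311  0.951 -0.001]
 [ 0.    -0.001 -1.   ]]
cam in tool [ 0.06559734  0.00112484 -0.12048077] [[-0.    1.    0.  ]
 [-0.97 -0.   -0.26]
 [-0.26 -0.    0.97]]
```

View pics/c1.png

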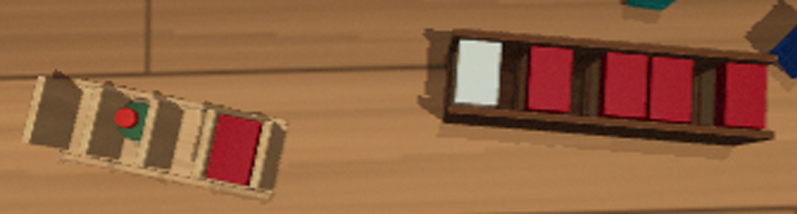

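Same crop: cream (480,72), A (551,78), B (625,84), C (671,88) and D (745,95). A and D have finger gaps on both faces, so they're the ones to take. The scene reprojection at z = 0.128 matches. Next I'll look from close with the wrist camera.

```bash
cat >> h.py <<'E'
def rel(p,yaw):
    """row for world TCP p, tool pointing down with tool-y heading yaw (deg)"""
    s=manip.state();R=Rot.from_rotvec(s['eef_rot']).as_matrix();a=np.radians(yaw)
    y=np.array([np.cos(a),np.sin(a),0]);z=np.array([0,0,-1.]);x=np.cross(y,z)
    r=Rot.from_matrix(R.T@np.c_[x,y,z]).as_rotvec(degrees=True); d=R.T@(np.array(p)-s['tool_pos'])
    print(r.round(2),d.round(4),'len',np.linalg.norm(d).round(3),'clk',s['clock'])
E
python3 -c "
from h import *
rel([.5,.21,.36],76)"
```

```text
[-0.08 -0.02 -4.09] [-0.4101 -0.2949 -0.1072] len 0.516 clk 0.15
```

step_arm:
  plan:
    - [[0, 0, 0, 0, 0, -0.107, 0.085], [0, 0, 0, 0, 0, -0.107, 0.085], [0, 0, -4.1, -0.41, -0.295, -0.107, 0.085], [0, 0, -4.1, -0.41, -0.295, -0.107, 0.085], [0, 0, -4.1, -0.41, -0.295, -0.107, 0.085], [0, 0, -4.1, -0.41, -0.295, -0.107, 0.085], [0, 0, -4.1, -0.41, -0.295, -0.107, 0.085], [0, 0, -4.1, -0.41, -0.295, -0.107, 0.085], [0, 0, -4.1, -0.41, -0.295, -0.107, 0.085], [0, 0, -4.1, -0.41, -0.295, -0.107, 0.085], [0, 0, -4.1, -0.41, -0.295, -0.107, 0.085], [0, 0, -4.1, -0.41, -0.295, -0.107, 0.085]]

```text
clock: 1.65
tool_pos: [0.4999, 0.21, 0.36]
eef_rot: [-0.384, -3.117, -0.0]
force: [0.5, -0.1, 0.3]
gripper_width: 0.0851
finger_force: 0.0
```

```bash
python3 -c "
from h import *
s=manip.state();print(s['tool_pos'],s['clock'],abs(s['qd']).max())
snap('wrist','w1.png');np.savez('w1.npz',*cal('wrist'))
rel([.50,-.23,.36],83)"
```

```text
[0.49989332 0.20997949 0.35995057] 1.65 0.036513391907049955
[ 0.01 -0.04 -6.96] [-1.068e-01 -4.275e-01 -1.000e-04] len 0.441 clk 1.7
```

View pics/w1.png

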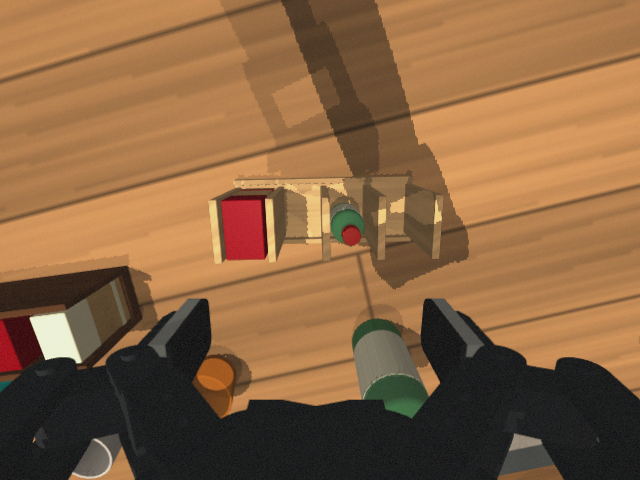

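Wrist view: red0 top at (245,228), empty bay between the partitions at about x = 277 and 322, mini at (348,222), and empty end bay between x = 385 and 433. On to the trough.

step_arm:
  plan:
    - [[0, 0, -7, -0.107, -0.4275, 0, 0.085], [0, 0, -7, -0.107, -0.4275, 0, 0.085], [0, 0, -7, -0.107, -0.4275, 0, 0.085], [0, 0, -7, -0.107, -0.4275, 0, 0.085], [0, 0, -7, -0.107, -0.4275, 0, 0.085], [0, 0, -7, -0.107, -0.4275, 0, 0.085], [0, 0, -7, -0.107, -0.4275, 0, 0.085], [0, 0, -7, -0.107, -0.4275, 0, 0.085], [0, 0, -7, -0.107, -0.4275, 0, 0.085], [0, 0, -7, -0.107, -0.4275, 0, 0.085]]

```text
clock: 2.95
tool_pos: [0.5008, -0.2287, 0.3605]
eef_rot: [0.187, 3.136, 0.0]
force: [0.1, 0.6, 0.5]
gripper_width: 0.0852
finger_force: 0.0
```

```bash
python3 -c "
from h import *
s=manip.state();print(s['tool_pos'],s['clock'],abs(s['qd']).max())
im=snap('wrist','w2.png');np.savez('w2.npz',*cal('wrist'))
a=cv2.imread('pics/w1.png')[165:275,195:455]; b=im[130:330,100:500,::-1]
a=cv2.resize(a,(780,330),interpolation=2); b=cv2.resize(b,(540,270),interpolation=2)
o=np.zeros((600,780,3),np.uint8);o[:330]=a;o[330:,:540]=b;cv2.imwrite('pics/c2.png',o)"
```

```text
[ 0.50084145 -0.2286595   0.36049865] 2.95 0.0025924402957181554
```

View pics/c2.png

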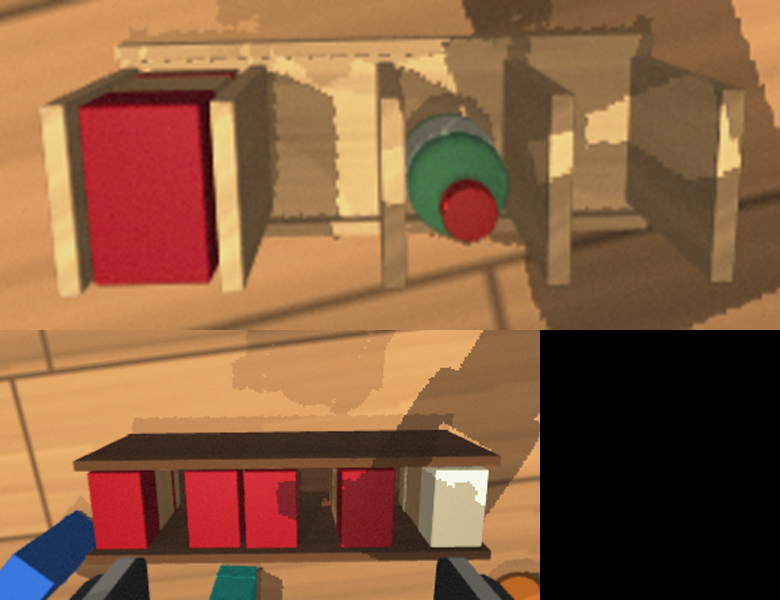

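Crop: rack partition tops are sharply visible, with the left edges at crop x ≈ 41, 211, 381, 552 and 723. In the trough, from left to right: D, C, B, A and cream. I'll fit the rack pose and enlarge the trough.

```bash
cat > fit.py <<'E'
from h import *
from scipy.optimize import least_squares
def P(f,X):
    d=np.load(f); K,D,R,t=[d['arr_%d'%i] for i in range(4)]
    return cv2.projectPoints(np.asarray(X,float),cv2.Rodrigues(R)[0],t,K,D)[0].reshape(-1,2)
u=np.array([41,106,67,103,60,296,80,293,211,100,236,97,222,292,243,289,381,96,401,94,384,288,406,287,552,94,573,93,549,285,570,284,723,91,744,91,711,282,733,281.]).reshape(-1,2)/3+[195-1/3,165-1/3]
def model(v,h):
    M=[]
    for i in range(5):
        for x in(-h,h):
            for e in(-.004,.004): M.append([x,-.112+.056*i+e,0])
    c,s=np.cos(v[3]),np.sin(v[3]); return np.array(M)@np.array([[c,-s,0],[s,c,0],[0,0,1]]).T+v[:3]
f=lambda v:(P('w1.npz',model(v,v[4]))-u).ravel()
for zf in(None,.132):
    g=f if zf is None else (lambda v:f(np.r_[v[:2],zf,v[3:]]))
    r=least_squares(g,[.52,.21,.132,-.24,.033],loss='soft_l1',x_scale=.01)
    print(r.x.round(4),'yaw',np.degrees(r.x[3]).round(2),'rms px',np.sqrt(np.mean(r.fun**2)).round(2))
im=cv2.imread('pics/w2.png')[195:280,150:470]
cv2.imwrite('pics/c3.png',cv2.resize(im,(800,213),interpolation=2))
E
python3 fit.py
```

```text
[ 0.5141  0.2187  0.1307 -0.224   0.0329] yaw -12.84 rms px 0.5
[ 0.5138  0.2187  0.127  -0.2241  0.0328] yaw -12.84 rms px 0.54
```

View pics/c3.png

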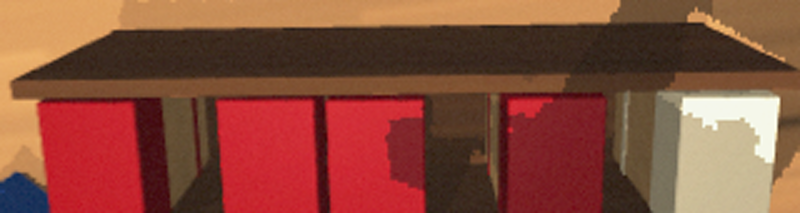

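The crop shows the near edges of the red tops at y ≈ 97, with D x 40–135, C 218–315, B 328–424 and A 508–603; D's shaded side starts at 135. I'll extract the edges numerically.

```bash
python3 - <<'E'
from h import *
im=cv2.imread('pics/w2.png').astype(float); g=cv2.GaussianBlur(im,(0,0),.8)
for r in(245,282):
    p=g[r-2:r+3,150:480].mean(0); d=np.abs(np.diff(p,axis=0)).sum(1)
    k=[i for i in range(2,len(d)-2) if d[i]==d[i-2:i+3].max() and d[i]>12]
    print(r,[(i+150.5,int(d[i]),p[i-3].astype(int)[2],p[min(i+4,329)].astype(int)[2]) for i in k])
for c in(185,255,300,372,440):
    p=g[220:310,c-3:c+4].mean(1); d=np.abs(np.diff(p,axis=0)).sum(1)
    print(c,[(i+220.5,int(d[i])) for i in range(2,len(d)-2) if d[i]==d[i-2:i+3].max() and d[i]>20])
E
```

```text
245 [(165.5, 74, np.int64(218), np.int64(195)), (203.5, 63, np.int64(201), np.int64(69)), (215.5, 46, np.int64(69), np.int64(100)), (226.5, 35, np.int64(98), np.int64(95)), (232.5, 33, np.int64(88), np.int64(93)), (236.5, 72, np.int64(71), np.int64(206)), (275.5, 74, np.int64(209), np.int64(81)), (280.5, 79, np.int64(77), np.int64(210)), (305.5, 37, np.int64(208), np.int64(134)), (319.5, 33, np.int64(131), np.int64(79)), (345.5, 26, np.int64(84), np.int64(85)), (348.5, 44, np.int64(98), np.int64(88)), (352.5, 48, np.int64(85), np.int64(132)), (391.5, 29, np.int64(124), np.int64(87)), (398.5, 51, np.int64(87), np.int64(104)), (411.5, 38, np.int64(101), np.int64(121)), (421.5, 96, np.int64(121), np.int64(207)), (430.5, 42, np.int64(207), np.int64(225)), (436.5, 58, np.int64(221), np.int64(207)), (449.5, 37, np.int64(204), np.int64(244)), (460.5, 233, np.int64(244), np.int64(99)), (476.5, 36, np.int64(112), np.int64(186))]
282 [(169.5, 88, np.int64(26), np.int64(192)), (207.5, 59, np.int64(196), np.int64(69)), (239.5, 66, np.int64(57), np.int64(197)), (277.5, 64, np.int64(200), np.int64(86)), (281.5, 73, np.int64(99), np.int64(200)), (319.5, 64, np.int64(198), np.int64(51)), (349.5, 21, np.int64(56), np.int64(109)), (352.5, 31, np.int64(63), np.int64(122)), (389.5, 29, np.int64(119), np.int64(50)), (412.5, 53, np.int64(51), np.int64(120)), (419.5, 76, np.int64(120), np.int64(203)), (456.5, 47, np.int64(199), np.int64(199))]
185 [(226.5, 53), (235.5, 56), (291.5, 61), (296.5, 49)]
255 [(225.5, 52), (234.5, 59), (290.5, 60), (295.5, 48), (302.5, 69)]
300 [(224.5, 44), (234.5, 72), (290.5, 55), (295.5, 51), (302.5, 48)]
372 [(224.5, 45), (231.5, 54), (290.5, 36), (295.5, 38), (300.5, 59)]
440 [(223.5, 52), (233.5, 142), (242.5, 84), (290.5, 157), (298.5, 38)]
```

```bash
python3 - <<'E'
from fit import *
E
cat > t.py <<'E'
from h import *
d=np.load('w2.npz'); K,D,R,t=[d['arr_%d'%i] for i in range(4)]
def onw(px,z):
    p=cv2.undistortPoints(np.array(px,float).reshape(-1,1,2),K,D).reshape(-1,2)
    q=np.c_[p,np.ones(len(p))]@R; o=-R.T@t
    return o+q*((z-o[2])/q[:,2])[:,None]
E={'D':(165.5,203.5,169.5,207.5,185,235.5,291.5),'C':(236.5,275.5,239.5,277.5,255,234.5,290.5),'B':(280.5,319,281.5,319.5,300,234.5,290.5),'A':(352.5,391.5,352.2,389.7,372,234,290.5),'cr':(421.5+9,460.5,419.5+9.3,456.5,440,233.5,290.5)}
C=[]
for n,e in E.items():
    X=onw([(e[0],245),(e[1],245),(e[2],282),(e[3],282),(e[4],e[5]),(e[4],e[6])],.128)
    al=np.radians(83.4);U=np.array([np.cos(al),np.sin(al),0]);V=np.array([U[1],-U[0],0])
    cy=X[:4].mean(0)@U; cx=X[4:].mean(0)@V; c=cy*U+cx*V; C.append(c[:2])
    print(n,c.round(4),'w',((X[[1,3]]-X[[0,2]])@U).round(4),'len',((X[5]-X[4])@V).round(4),'edgeyaw',np.degrees(np.arctan2(*(X[2]-X[0])[1::-1])).round(1))
C=np.array(C);q=C[-1]-C[0];print('axis',np.degrees(np.arctan2(q[1],q[0])))
v=np.polyfit(C[:,1],C[:,0],1);print('fit axis',90-np.degrees(np.arctan(v[0])))
E
python3 t.py; python3 - <<'E'
from h import *
# same cartons from the top camera by colour
im=cv2.imread('pics/top0.png').astype(int);b,g,r=im[...,0],im[...,1],im[...,2]
m=((r>110)&(g<60)&(b<80)).astype(np.uint8);n,_,s,c=cv2.connectedComponentsWithStats(m)
for i in range(1,n):
    if s[i,4]>100: print(s[i],c[i].round(1),onz('top',c[i],.128)[0].round(4))
E
```

```text
[ 0.5141  0.2187  0.1307 -0.224   0.0329] yaw -12.84 rms px 0.5
[ 0.5138  0.2187  0.127  -0.2241  0.0328] yaw -12.84 rms px 0.54
D [ 0.5348 -0.3683  0.    ] w [0.0393 0.0405] len 0.0616 edgeyaw -7.2
C [ 0.5425 -0.2946  0.    ] w [0.0402 0.0403] len 0.0614 edgeyaw -5.7
B [ 0.5478 -0.2501  0.    ] w [0.0397 0.0403] len 0.0614 edgeyaw -6.9
A [ 0.5565 -0.176   0.    ] w [0.0402 0.0398] len 0.062 edgeyaw -5.8
cr [ 0.5653 -0.1005  0.    ] w [0.031  0.0295] len 0.0626 edgeyaw -4.6
axis 83.49956010507232
fit axis 83.45890467746408
[ 16 149  30  28 119] [ 34.6 165. ] [0.7976 0.6245 0.128 ]
[167 163  17  16 206] [174.8 170.4] [0.7777 0.2955 0.128 ]
[367 245  19  27 458] [375.8 257.7] [ 0.5554 -0.177   0.128 ]
[399 247  18  27 454] [407.5 260.3] [ 0.5474 -0.2512  0.128 ]
[418 249  18  27 458] [426.6 262.2] [ 0.5418 -0.2956  0.128 ]
[449 251  18  28 441] [457.8 264.5] [ 0.5344 -0.3687  0.128 ]
[231 273  24  30 489] [242.5 287.5] [0.4944 0.1342 0.128 ]
```

Measurements agree across the wrist and top views: the 40 mm widths come out right at z = 0.128. A is at (0.556, −0.176), D at (0.535, −0.3685), trough y axis 83.5°. Rack centre is (0.514, 0.219) at yaw −12.84°. The trough gaps are 34 mm, so I'll use an opening of 62 mm there.

```bash
python3 -c "
from h import *
rel([.556,-.1763,.105],83.46)"
```

```text
[-0.    0.02 -0.29] [-0.0485  0.0587  0.2555] len 0.267 clk 3.0
```

step_arm:
  newtons: 30
  plan:
    - [[0, 0, -0.3, -0.0485, 0.0585, 0, 0.062], [0, 0, -0.3, -0.0485, 0.0585, 0, 0.062], [0, 0, -0.3, -0.0485, 0.0585, 0.06, 0.062], [0, 0, -0.3, -0.0485, 0.0585, 0.12, 0.062], [0, 0, -0.3, -0.0485, 0.0585, 0.16, 0.062], [0, 0, -0.3, -0.0485, 0.0585, 0.18, 0.062], [0, 0, -0.3, -0.0485, 0.0585, 0.18, 0.062], [0, 0, -0.3, -0.0485, 0.0585, 0.205, 0.062], [0, 0, -0.3, -0.0485, 0.0585, 0.23, 0.062], [0, 0, -0.3, -0.0485, 0.0585, 0.25, 0.062], [0, 0, -0.3, -0.0485, 0.0585, 0.2555, 0.062], [0, 0, -0.3, -0.0485, 0.0585, 0.2555, 0.062]]

```text
clock: 4.5
tool_pos: [0.5562, -0.1786, 0.1055]
eef_rot: [0.183, 3.135, -0.001]
force: [0.3, -0.8, -0.5]
gripper_width: 0.062
finger_force: 0.0
```

step_arm:
  newtons: 30
  plan:
    - [[0, 0, 0, 0, 0.002, 0, 0.062], [0, 0, 0, 0, 0.002, 0, 0.036], [0, 0, 0, 0, 0.002, 0, 0.036], [0, 0, 0, 0, 0.002, 0, 0.036], [0, 0, 0, 0, 0.002, 0, 0.036], [0, 0, 0, 0, 0.002, -0.01, 0.036], [0, 0, 0, 0, 0.002, -0.03, 0.036], [0, 0, 0, 0, 0.002, -0.06, 0.036], [0, 0, 0, 0, 0.002, -0.1, 0.036], [0, 0, 0, 0, 0.002, -0.14, 0.036], [0, 0, 0, 0, 0.002, -0.165, 0.036], [0, 0, 0, 0, 0.002, -0.165, 0.036]]

```text
clock: 6.0
tool_pos: [0.5569, -0.177, 0.2732]
eef_rot: [0.183, 3.131, -0.004]
force: [-1.0, -0.2, -2.8]
gripper_width: 0.0396
finger_force: 30.7
```

```bash
python3 -c "
from h import *
s=manip.state();print(s['gripper_width'],s['finger_force'])
rel([.43,.0,.27],83.46);rel([.43,.0,.099],83.46)"
```

```text
0.03961193297053277 30.662872195243835
[-0.14  0.32 -0.15] [0.1467 0.161  0.0021] len 0.218 clk 6.0
[-0.14  0.32 -0.15] [0.1477 0.1614 0.173 ] len 0.279 clk 6.0
```

step_arm:
  plan:
    - [[0, 0, 0, 0.05, 0.055, 0, 0.036], [0, 0, 0, 0.09, 0.1, 0, 0.036], [0, 0, 0, 0.13, 0.14, 0, 0.036], [0, 0, 0, 0.147, 0.161, 0, 0.036], [0, 0, 0, 0.147, 0.161, 0, 0.036], [0, 0, 0, 0.147, 0.161, 0.05, 0.036], [0, 0, 0, 0.147, 0.161, 0.1, 0.036], [0, 0, 0, 0.147, 0.161, 0.135, 0.036], [0, 0, 0, 0.147, 0.161, 0.155, 0.036], [0, 0, 0, 0.147, 0.161, 0.163, 0.036], [0, 0, 0, 0.147, 0.161, 0.167, 0.036], [0, 0, 0, 0.147, 0.161, 0.167, 0.036]]

```text
clock: 7.5
tool_pos: [0.4292, 0.0003, 0.1033]
eef_rot: [0.184, 3.135, -0.0]
force: [-0.1, 0.6, -1.8]
gripper_width: 0.0398
finger_force: 31.5
```

```bash
python3 -c "
from h import *
print(manip.state()['force']);rel([.43,.0,.098],83.46)"
```

```text
[-0.11928581  0.57595852 -1.81301538]
[-0.01  0.05 -0.17] [-0.0008 -0.0002  0.0053] len 0.005 clk 7.5
```

step_arm:
  plan:
    - [[0, 0, 0, 0, 0, 0.003, 0.036], [0, 0, 0, 0, 0, 0.005, 0.036], [0, 0, 0, 0, 0, 0.006, 0.036], [0, 0, 0, 0, 0, 0.006, 0.036]]

```text
clock: 8.0
tool_pos: [0.4293, 0.0005, 0.0977]
eef_rot: [0.183, 3.135, -0.0]
force: [-2.0, 0.8, 6.4]
gripper_width: 0.0401
finger_force: 32.4
```

Contact with the counter. Next I'll release, rise and turn 90°.

step_arm:
  plan:
    - [[0, 0, 0, 0, 0, 0, 0.05], [0, 0, 0, 0, 0, 0, 0.085], [0, 0, 0, 0, 0, 0, 0.085], [0, 0, 0, 0, 0, 0, 0.085], [0, 0, 0, 0, 0, -0.05, 0.085], [0, 0, 0, 0, 0, -0.1, 0.085], [0, 0, 10, 0, 0, -0.1, 0.085], [0, 0, 20, 0, 0, -0.1, 0.085], [0, 0, 30, 0, 0, -0.1, 0.085], [0, 0, 40, 0, 0, -0.1, 0.085], [0, 0, 50, 0, 0, -0.1, 0.085], [0, 0, 60, 0, 0, -0.1, 0.085]]

```text
clock: 9.5
tool_pos: [0.4286, 0.0006, 0.1967]
eef_rot: [-1.734, -2.619, 0.0]
force: [0.8, 0.7, -0.1]
gripper_width: 0.0849
finger_force: 0.0
```

step_arm:
  plan:
    - [[0, 0, 10, 0, 0, 0, 0.085], [0, 0, 20, 0, 0, 0, 0.085], [0, 0, 30, 0, 0, 0, 0.085], [0, 0, 30, 0, 0, 0, 0.085], [0, 0, 30, 0, 0, 0, 0.085]]

```text
clock: 10.12
tool_pos: [0.4287, 0.0006, 0.1968]
eef_rot: [-2.345, -2.091, 0.0]
force: [0.3, 0.2, -0.1]
gripper_width: 0.0848
finger_force: 0.0
```

```bash
python3 -c "
from h import *
rel([.4293,.0004,.098],-6.5);snap('wrist','w3.png')
print(proj('wrist',[.4293,.0004,.12]))"
```

```text
[-0.   -0.   -0.06] [-0.0002  0.0007  0.0988] len 0.099 clk 10.125
[[316.1234393  267.73370836]]
```

View pics/w3.png

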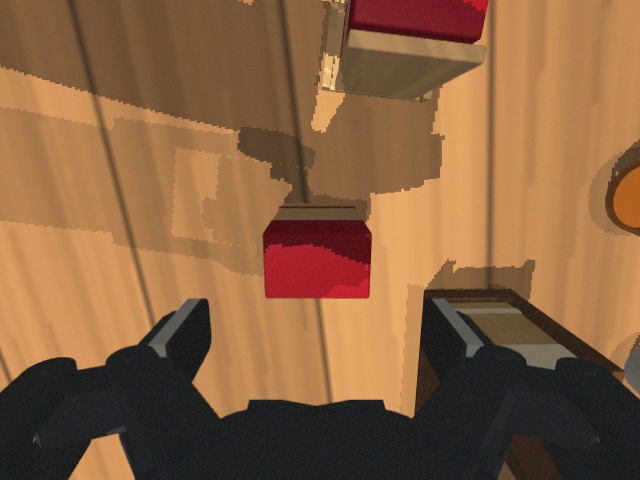

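The picture shows the carton upright at (317,265), square between the open fingers; red0's rack end is at (415,40). Next I'll descend and grip the 62 mm side.

step_arm:
  plan:
    - [[0, 0, 0, 0, 0, 0.04, 0.085], [0, 0, 0, 0, 0, 0.07, 0.085], [0, 0, 0, 0, 0, 0.09, 0.085], [0, 0, 0, 0, 0, 0.099, 0.085], [0, 0, 0, 0, 0, 0.099, 0.058], [0, 0, 0, 0, 0, 0.099, 0.058], [0, 0, 0, 0, 0, 0.099, 0.058], [0, 0, 0, 0, 0, 0.099, 0.058], [0, 0, 0, 0, 0, 0.08, 0.058], [0, 0, 0, 0, 0, 0.03, 0.058], [0, 0, 0, 0, 0, -0.03, 0.058], [0, 0, 0, 0, 0, -0.073, 0.058]]

```text
clock: 11.68
tool_pos: [0.4289, 0.0006, 0.2725]
eef_rot: [2.345, 2.087, 0.002]
force: [0.5, 0.2, -2.8]
gripper_width: 0.0619
finger_force: 34.5
```

```bash
python3 -c "
from h import *
rel([.5078,.1914,.27],-12.84)"
```

```text
[0.16 0.01 6.15] [0.1987 0.0561 0.0026] len 0.206 clk 11.675
```

step_arm:
  plan:
    - [[0, 0, 1.5, 0.05, 0.014, 0, 0.058], [0, 0, 3, 0.1, 0.028, 0, 0.058], [0, 0, 4.5, 0.15, 0.042, 0, 0.058], [0, 0, 6.2, 0.185, 0.052, 0, 0.058], [0, 0, 6.2, 0.199, 0.056, 0, 0.058], [0, 0, 6.2, 0.199, 0.056, 0, 0.058], [0, 0, 6.2, 0.199, 0.056, 0, 0.058]]

```text
clock: 12.55
tool_pos: [0.5072, 0.1907, 0.2696]
eef_rot: [2.458, 1.957, -0.001]
force: [-0.3, 0.4, -2.0]
gripper_width: 0.0613
finger_force: 34.4
```

```bash
python3 -c "
from h import *
rel([.5078,.1914,.27],-12.84)
a=snap('wrist','w4.png');b=snap('scene','s4.png')
o=np.zeros((600,800,3),np.uint8);o[:330,:440]=a[0:330,100:540];o[:420,440:]=cv2.resize(b[220:430,360:540],(360,420));cv2.imwrite('pics/c4.png',o[:420,:,::-1])"
```

```text
[-0.03  0.04 -0.1 ] [ 0.0008  0.0005 -0.0004] len 0.001 clk 12.55
```

View pics/c4.png

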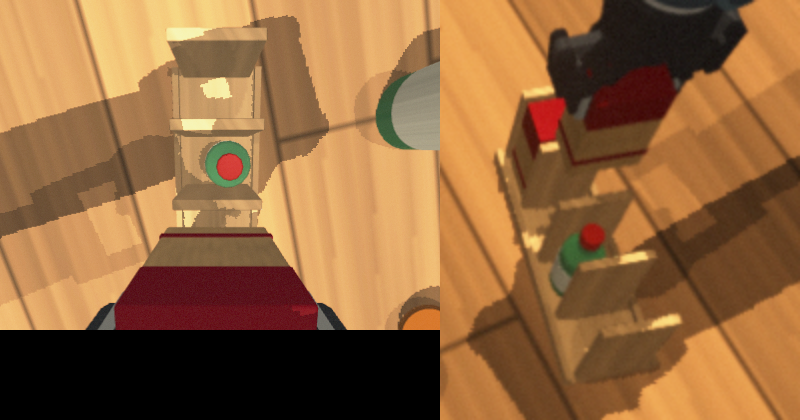

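The carton's lower far edge is at wrist px (260–372, 232). The partition beyond it is at rows 197–208 and centred at x ≈ 316, so it lines up. A quick numeric check before lowering.

```bash
python3 -c "
from h import *
o=np.array([.514,.2187]);a=np.radians(-12.84);R=np.array([[np.cos(a),np.sin(a)],[-np.sin(a),np.cos(a)]])
f=lambda px,z:(R@(onz('wrist',px,z)[0][:2]-o)).round(4)
print('edge',f((260,232),.173),f((372,232),.173))
im=cv2.imread('pics/w4.png')
g=cv2.GaussianBlur(im.astype(float),(0,0),.7)[:,300:330].mean(1);d=np.abs(np.diff(g,axis=0)).sum(1)
for r in range(20,270):
    if d[r]==d[r-2:r+3].max() and d[r]>18: print(r+.5,int(d[r]),f((316,r+.5),.132),f((316,r+.5),.173))
"
```

```text
edge [-0.0349 -0.012 ] [ 0.0354 -0.0122]
29.5 18 [0.0006 0.1134] [0.0005 0.1015]
39.5 66 [0.0006 0.1076] [0.0005 0.0966]
77.5 97 [0.0005 0.0846] [0.0005 0.0773]
83.5 21 [0.0005 0.0809] [0.0005 0.0741]
97.5 57 [0.0005 0.0721] [0.0005 0.0667]
118.5 75 [0.0005 0.0586] [0.0004 0.0554]
129.5 113 [0.0005 0.0514] [0.0004 0.0493]
136.5 85 [0.0005 0.0467] [0.0004 0.0454]
140.5 42 [0.0004 0.0441] [0.0004 0.0431]
153.5 20 [0.0004 0.0353] [0.0004 0.0357]
179.5 18 [0.0004 0.0171] [0.0003 0.0205]
199.5 54 [0.0003 0.0028] [0.0003 0.0084]
208.5 22 [ 0.0003 -0.0039] [0.0003 0.0028]
226.5 34 [ 0.0003 -0.0174] [ 0.0003 -0.0085]
232.5 61 [ 0.0003 -0.0219] [ 0.0003 -0.0124]
236.5 59 [ 0.0003 -0.025 ] [ 0.0002 -0.015 ]
265.5 61 [ 0.0002 -0.0479] [ 0.0002 -0.0342]
```

Edges at y = 0.003/−0.004 match the partition (±0.004), and the carton edge at −0.0085 is as expected. Lowering.

step_arm:
  plan:
    - [[0, 0, 0, 0.001, 0, 0.03, 0.058], [0, 0, 0, 0.001, 0, 0.045, 0.058], [0, 0, 0, 0.001, 0, 0.06, 0.058], [0, 0, 0, 0.001, 0, 0.075, 0.058], [0, 0, 0, 0.001, 0, 0.09, 0.058]]

```text
clock: 13.28
tool_pos: [0.5079, 0.1927, 0.1791]
eef_rot: [2.457, 1.958, 0.001]
force: [-0.1, -0.4, -1.8]
gripper_width: 0.0616
finger_force: 34.3
```

step_arm:
  plan:
    - [[0, 0, 0, 0, 0, 0.02, 0.058], [0, 0, 0, 0, 0, 0.04, 0.058], [0, 0, 0, 0, 0, 0.058, 0.058], [0, 0, 0, 0, 0, 0.066, 0.058], [0, 0, 0, 0, 0, 0.07, 0.058], [0, 0, 0, 0, 0, 0.07, 0.058]]

```text
clock: 14.02
tool_pos: [0.508, 0.1928, 0.11]
eef_rot: [2.457, 1.958, 0.001]
force: [0.4, 0.1, -2.8]
gripper_width: 0.0616
finger_force: 34.3
```

step_arm:
  plan:
    - [[0, 0, 0, 0, 0, 0.002, 0.058], [0, 0, 0, 0, 0, 0.004, 0.058], [0, 0, 0, 0, 0, 0.0055, 0.058], [0, 0, 0, 0, 0, 0.0055, 0.058]]

```text
clock: 14.52
tool_pos: [0.5083, 0.1928, 0.1065]
eef_rot: [2.456, 1.958, -0.0]
force: [-5.1, -1.5, 11.3]
gripper_width: 0.0617
finger_force: 35.7
```

Seated: contact force 11 N with TCP at 0.1065. Release and rise.

step_arm:
  plan:
    - [[0, 0, 0, 0, 0, -0.001, 0.066], [0, 0, 0, 0, 0, -0.001, 0.074], [0, 0, 0, 0, 0, -0.001, 0.08], [0, 0, 0, 0, 0, -0.001, 0.08], [0, 0, 0, 0, 0, -0.02, 0.08], [0, 0, 0, 0, 0, -0.05, 0.08], [0, 0, 0, 0, 0, -0.1, 0.08], [0, 0, 0, 0, 0, -0.16, 0.08], [0, 0, 0, 0, 0, -0.17, 0.08]]

```text
clock: 15.65
tool_pos: [0.5102, 0.1932, 0.2815]
eef_rot: [2.452, 1.955, 0.016]
force: [-0.3, -0.2, 1.0]
gripper_width: 0.0797
finger_force: 0.0
```

```bash
python3 -c "
from h import *
rel([.5347,-.3685,.277],83.46)"
```

```text
[  0.67   0.34 -96.35] [-0.5421  0.1491  0.0038] len 0.562 clk 15.65
```

step_arm:
  plan:
    - [[0, 0, -10, -0.05, 0.014, 0, 0.062], [0, 0, -20, -0.1, 0.028, 0, 0.062], [0, 0, -30, -0.15, 0.042, 0, 0.062], [0, 0, -40, -0.2, 0.056, 0, 0.062], [0, 0, -50, -0.25, 0.07, 0, 0.062], [0, 0, -60, -0.3, 0.083, 0, 0.062], [0, 0, -70, -0.35, 0.096, 0, 0.062], [0, 0, -80, -0.4, 0.11, 0, 0.062], [0, 0, -90, -0.45, 0.124, 0, 0.062], [0, 0, -96.3, -0.5, 0.138, 0, 0.062], [0, 0, -96.3, -0.542, 0.15, 0, 0.062], [0, 0, -96.3, -0.542, 0.15, 0, 0.062]]

```text
clock: 17.15
tool_pos: [0.5322, -0.3716, 0.2738]
eef_rot: [-0.186, -3.135, -0.0]
force: [-0.7, -0.2, -0.8]
gripper_width: 0.062
finger_force: 0.0
```

step_arm:
  plan:
    - [[0, 0, 0, 0, 0, 0, 0.062], [0, 0, 0, 0, 0, 0, 0.062]]

```text
clock: 17.4
tool_pos: [0.5331, -0.3678, 0.2744]
eef_rot: [-0.179, -3.136, -0.0]
force: [0.2, 1.2, -0.3]
gripper_width: 0.0624
finger_force: 0.0
```

```bash
python3 -c "
from h import *
rel([.5347,-.3685,.105],83.46)
snap('wrist','w5.png');a=snap('top','t5.png');b=snap('scene','s5.png')
o=np.zeros((420,800,3),np.uint8);o[:270,:]=cv2.resize(a[225:315,145:480][:, :267],(800,270));cv2.imwrite('pics/c5.png',np.vstack([o[:270],cv2.resize(b[230:430,380:500],(800,330)) if 0 else np.pad(cv2.resize(b[230:430,360:540],(297,330)),((0,0),(0,503),(0,0)))])[:,:,::-1])"
```

```text
[ 0.02 -0.01  0.02] [-0.0017 -0.0005  0.1694] len 0.169 clk 17.4
```

View pics/c5.png

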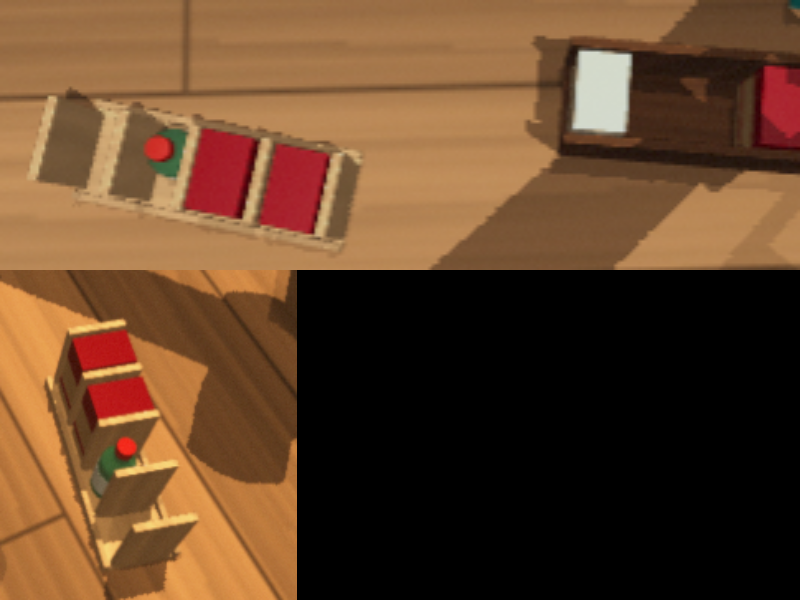

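The first carton stands fully down next to red0 (crop (222,172) beside (295,188)), both tops level and cream undisturbed. Now D.

step_arm:
  newtons: 30
  plan:
    - [[0, 0, 0, -0.0015, -0.0005, 0.05, 0.062], [0, 0, 0, -0.0015, -0.0005, 0.09, 0.062], [0, 0, 0, -0.0015, -0.0005, 0.115, 0.062], [0, 0, 0, -0.0015, -0.0005, 0.14, 0.062], [0, 0, 0, -0.0015, -0.0005, 0.16, 0.062], [0, 0, 0, -0.0015, -0.0005, 0.17, 0.062], [0, 0, 0, -0.0015, -0.0005, 0.17, 0.062]]

```text
clock: 18.42
tool_pos: [0.5343, -0.3695, 0.1039]
eef_rot: [-0.18, -3.136, -0.001]
force: [1.0, 0.1, 0.6]
gripper_width: 0.0619
finger_force: 0.0
```

step_arm:
  newtons: 30
  plan:
    - [[0, 0, 0, 0, 0, 0, 0.036], [0, 0, 0, 0, 0, 0, 0.036], [0, 0, 0, 0, 0, 0, 0.036], [0, 0, 0, 0, 0, 0, 0.036], [0, 0, 0, 0, 0, -0.01, 0.036], [0, 0, 0, 0, 0, -0.03, 0.036], [0, 0, 0, 0, 0, -0.06, 0.036], [0, 0, 0, 0, 0, -0.1, 0.036], [0, 0, 0, 0, 0, -0.14, 0.036], [0, 0, 0, 0, 0, -0.165, 0.036], [0, 0, 0, 0, 0, -0.165, 0.036]]

```text
clock: 19.8
tool_pos: [0.5352, -0.3707, 0.2731]
eef_rot: [0.18, 3.132, -0.007]
force: [0.0, -0.5, -1.7]
gripper_width: 0.0397
finger_force: 35.5
```

```bash
python3 -c "
from h import *
rel([.43,.0,.27],83.46)"
```

```text
[-0.23  0.28 -0.06] [0.1471 0.3561 0.001 ] len 0.385 clk 19.8
```

step_arm:
  plan:
    - [[0, 0, 0, 0.02, 0.05, 0, 0.036], [0, 0, 0, 0.042, 0.1, 0, 0.036], [0, 0, 0, 0.065, 0.155, 0, 0.036], [0, 0, 0, 0.087, 0.21, 0, 0.036], [0, 0, 0, 0.11, 0.265, 0, 0.036], [0, 0, 0, 0.13, 0.315, 0, 0.036], [0, 0, 0, 0.142, 0.345, 0, 0.036], [0, 0, 0, 0.147, 0.356, 0, 0.036], [0, 0, 0, 0.147, 0.356, 0.05, 0.036], [0, 0, 0, 0.147, 0.356, 0.1, 0.036], [0, 0, 0, 0.147, 0.356, 0.135, 0.036], [0, 0, 0, 0.147, 0.356, 0.15, 0.036]]

```text
clock: 21.3
tool_pos: [0.4277, 0.0006, 0.1167]
eef_rot: [-0.182, -3.131, -0.001]
force: [0.3, 0.6, -2.3]
gripper_width: 0.0398
finger_force: 32.3
```

step_arm:
  plan:
    - [[0, 0, 0, 0, 0, 0.01, 0.036], [0, 0, 0, 0, 0, 0.015, 0.036], [0, 0, 0, 0, 0, 0.015, 0.036]]

```text
clock: 21.68
tool_pos: [0.4299, 0.0005, 0.1049]
eef_rot: [0.181, 3.135, -0.001]
force: [-0.2, -0.1, -2.0]
gripper_width: 0.0397
finger_force: 32.3
```

step_arm:
  plan:
    - [[0, 0, 0, 0, 0, 0.004, 0.036], [0, 0, 0, 0, 0, 0.006, 0.036], [0, 0, 0, 0, 0, 0.0075, 0.036], [0, 0, 0, 0, 0, 0.0085, 0.036], [0, 0, 0, 0, 0, 0.0085, 0.036]]

```text
clock: 22.3
tool_pos: [0.43, 0.0008, 0.0977]
eef_rot: [-0.18, -3.136, -0.0]
force: [-5.6, 1.0, 13.8]
gripper_width: 0.0398
finger_force: 34.0
```

step_arm:
  plan:
    - [[0, 0, 0, 0, 0, -0.001, 0.05], [0, 0, 0, 0, 0, -0.001, 0.085], [0, 0, 0, 0, 0, -0.001, 0.085], [0, 0, 0, 0, 0, -0.001, 0.085], [0, 0, 0, 0, 0, -0.05, 0.085], [0, 0, 0, 0, 0, -0.1, 0.085], [0, 0, 10, 0, 0, -0.1, 0.085], [0, 0, 20, 0, 0, -0.1, 0.085], [0, 0, 30, 0, 0, -0.1, 0.085], [0, 0, 40, 0, 0, -0.1, 0.085], [0, 0, 50, 0, 0, -0.1, 0.085], [0, 0, 60, 0, 0, -0.1, 0.085]]

```text
clock: 23.8
tool_pos: [0.4292, 0.0007, 0.1956]
eef_rot: [-1.732, -2.621, 0.0]
force: [0.7, 0.7, -0.7]
gripper_width: 0.0849
finger_force: 0.0
```

step_arm:
  plan:
    - [[0, 0, 10, 0, 0, 0, 0.085], [0, 0, 20, 0, 0, 0, 0.085], [0, 0, 30, 0, 0, 0, 0.085], [0, 0, 30, 0, 0, 0, 0.085], [0, 0, 30, 0, 0, 0, 0.085]]

```text
clock: 24.42
tool_pos: [0.4292, 0.0008, 0.1957]
eef_rot: [-2.343, -2.093, 0.0]
force: [0.2, 0.2, 0.6]
gripper_width: 0.0849
finger_force: 0.0
```

```bash
python3 -c "
from h import *
rel([.43,.0008,.098],-6.5);im=snap('wrist','w6.png').astype(int)
m=((im[...,0]>90)&(im[...,1]<50)&(im[...,2]<70)).astype(np.uint8);m[:100]=0
n,_,s,c=cv2.connectedComponentsWithStats(m);print(s[1:][s[1:,4]>500],proj('wrist',[[.43,.0008,.12]]))
for f in('w3.png',):
  im=cv2.imread('pics/'+f)[:,:,::-1].astype(int);m=((im[...,0]>90)&(im[...,1]<50)&(im[...,2]<70)).astype(np.uint8);m[:100]=0
  n,_,s,c=cv2.connectedComponentsWithStats(m);print(s[1:][s[1:,4]>500])"
```

```text
[-0.01 -0.    0.04] [0.0001 0.0008 0.0977] len 0.098 clk 24.425
[[ 262  244  107   54 4891]] [[316.27564979 267.85948611]]
[[ 264  243  107   55 5021]]
```

The wrist view matches the first carton's (same blob within 2 px). Grip and lift.

step_arm:
  plan:
    - [[0, 0, 0, 0, 0, 0.04, 0.085], [0, 0, 0, 0, 0, 0.07, 0.085], [0, 0, 0, 0, 0, 0.09, 0.085], [0, 0, 0, 0, 0, 0.098, 0.085], [0, 0, 0, 0, 0, 0.098, 0.058], [0, 0, 0, 0, 0, 0.098, 0.058], [0, 0, 0, 0, 0, 0.098, 0.058], [0, 0, 0, 0, 0, 0.098, 0.058], [0, 0, 0, 0, 0, 0.08, 0.058], [0, 0, 0, 0, 0, 0.03, 0.058], [0, 0, 0, 0, 0, -0.03, 0.058], [0, 0, 0, 0, 0, -0.073, 0.058]]

```text
clock: 25.98
tool_pos: [0.4296, 0.0007, 0.2716]
eef_rot: [2.344, 2.088, 0.003]
force: [-0.3, -0.4, -1.8]
gripper_width: 0.0616
finger_force: 34.1
```

```bash
python3 -c "
from h import *
rel([.5327,.3006,.27],-12.84)"
```

```text
[0.17 0.01 6.25] [0.3097 0.068  0.0016] len 0.317 clk 25.975
```

```bash
python3 -c "
from h import *
X=onz('top',[(208,207),(176,171)],0);X[1]=onz('top',[(176,171)],.29)[0];print(X.round(3))
a=np.radians(-12.84);R=np.array([[np.cos(a),np.sin(a)],[-np.sin(a),np.cos(a)]]);print(R@(X[:,:2]-[.514,.2187]).T)"
```

```text
[[0.717 0.246 0.   ]
 [0.724 0.242 0.29 ]]
[[0.19172    0.19905159]
 [0.07126931 0.06959364]]
```

step_arm:
  plan:
    - [[0, 0, 1, 0.05, 0.011, 0, 0.058], [0, 0, 2, 0.1, 0.022, 0, 0.058], [0, 0, 3, 0.15, 0.033, 0, 0.058], [0, 0, 4, 0.2, 0.044, 0, 0.058], [0, 0, 5, 0.25, 0.055, 0, 0.058], [0, 0, 6.2, 0.29, 0.0635, 0, 0.058], [0, 0, 6.2, 0.31, 0.068, 0, 0.058], [0, 0, 6.2, 0.31, 0.068, 0, 0.058], [0, 0, 6.2, 0.31, 0.068, 0, 0.058]]

```text
clock: 27.1
tool_pos: [0.5321, 0.3002, 0.2684]
eef_rot: [-2.455, -1.96, 0.002]
force: [0.9, 0.1, -1.2]
gripper_width: 0.0615
finger_force: 34.0
```

```bash
python3 -c "
from h import *
rel([.5327,.3006,.27],-12.84)
s=manip.state()
o=np.array([.514,.2187]);a=np.radians(-12.84);R=np.array([[np.cos(a),np.sin(a)],[-np.sin(a),np.cos(a)]])
print('tcp in rack',R@(s['tool_pos'][:2]-o))
f=lambda px,z:(R@(onz('wrist',px,z)[0][:2]-o)).round(4)
im=snap('wrist','w7.png')
g=cv2.GaussianBlur(im.astype(float),(0,0),.7)[:,300:330].mean(1);d=np.abs(np.diff(g,axis=0)).sum(1)
for r in range(150,270):
    if d[r]==d[r-2:r+3].max() and d[r]>18: print(r+.5,int(d[r]),f((316,r+.5),.132),f((316,r+.5),.173))
b=manip.get_image('scene')
o2=np.zeros((420,800,3),np.uint8);o2[:330,:440]=im[0:330,100:540];o2[:420,440:]=cv2.resize(b[220:430,360:540],(360,420));cv2.imwrite('pics/c7.png',o2[:,:,::-1])
"
```

```text
[-0.04  0.04  0.03] [ 0.0005  0.0005 -0.0016] len 0.002 clk 27.1
tcp in rack [-0.00048127  0.08352385]
180.5 31 [1.000e-04 1.287e-01] [1.000e-04 1.321e-01]
199.5 43 [1.00e-04 1.15e-01] [1.000e-04 1.207e-01]
224.5 31 [0.0001 0.0965] [1.000e-04 1.051e-01]
230.5 61 [0.0001 0.092 ] [1.000e-04 1.013e-01]
234.5 62 [0.0001 0.0889] [0.0001 0.0987]
263.5 62 [0.0001 0.0663] [0.0001 0.0797]
```

View pics/c7.png

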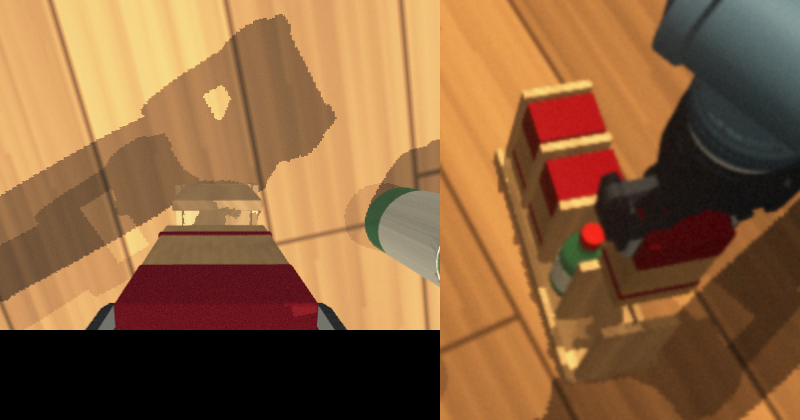

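Lined up: partition top at y = 0.108–0.115, carton edge at 0.105, and the first carton is still level with red0. Lowering.

step_arm:
  plan:
    - [[0, 0, 0, 0, 0, 0.03, 0.058], [0, 0, 0, 0, 0, 0.045, 0.058], [0, 0, 0, 0, 0, 0.06, 0.058], [0, 0, 0, 0, 0, 0.075, 0.058], [0, 0, 0, 0, 0, 0.09, 0.058]]

```text
clock: 27.82
tool_pos: [0.5326, 0.3009, 0.1782]
eef_rot: [2.455, 1.96, 0.001]
force: [0.2, -0.3, -1.5]
gripper_width: 0.0617
finger_force: 34.0
```

step_arm:
  plan:
    - [[0, 0, 0, 0, 0, 0.02, 0.058], [0, 0, 0, 0, 0, 0.04, 0.058], [0, 0, 0, 0, 0, 0.058, 0.058], [0, 0, 0, 0, 0, 0.066, 0.058], [0, 0, 0, 0, 0, 0.068, 0.058], [0, 0, 0, 0, 0, 0.068, 0.058]]

```text
clock: 28.58
tool_pos: [0.5329, 0.3011, 0.1114]
eef_rot: [2.455, 1.96, 0.002]
force: [-0.4, 0.1, -1.5]
gripper_width: 0.0613
finger_force: 34.0
```

step_arm:
  plan:
    - [[0, 0, 0, 0, 0, 0.003, 0.058], [0, 0, 0, 0, 0, 0.005, 0.058], [0, 0, 0, 0, 0, 0.0065, 0.058], [0, 0, 0, 0, 0, 0.0065, 0.058]]

```text
clock: 29.08
tool_pos: [0.5329, 0.3012, 0.1066]
eef_rot: [2.455, 1.96, 0.0]
force: [-5.5, -2.3, 10.0]
gripper_width: 0.0615
finger_force: 35.2
```

Seated. Release, rise and back away toward the middle.

step_arm:
  plan:
    - [[0, 0, 0, 0, 0, -0.001, 0.066], [0, 0, 0, 0, 0, -0.001, 0.074], [0, 0, 0, 0, 0, -0.001, 0.08], [0, 0, 0, 0, 0, -0.001, 0.08], [0, 0, 0, 0, 0, -0.02, 0.08], [0, 0, 0, 0, 0, -0.05, 0.08], [0, 0, 0, 0, 0, -0.1, 0.08], [0, 0, 0, 0, 0, -0.16, 0.08], [0, 0, 0, 0, 0, -0.2, 0.08], [0, 0, 0, -0.06, 0, -0.2, 0.08], [0, 0, 0, -0.12, 0, -0.2, 0.08], [0, 0, 0, -0.12, 0, -0.2, 0.08]]

```text
clock: 30.58
tool_pos: [0.5054, 0.1813, 0.3058]
eef_rot: [2.458, 1.954, 0.002]
force: [0.7, 1.1, -0.5]
gripper_width: 0.0799
finger_force: 0.0
```

step_arm:
  plan:
    - [[0, 0, 0, -0.06, 0, 0, 0.08], [0, 0, 0, -0.12, 0, 0, 0.08], [0, 0, 0, -0.18, 0, 0, 0.08], [0, 0, 0, -0.18, 0, 0, 0.08], [0, 0, 0, -0.18, 0, 0, 0.08]]

```text
clock: 31.2
tool_pos: [0.4664, 0.0088, 0.3052]
eef_rot: [2.454, 1.96, 0.002]
force: [-0.5, 1.0, 0.6]
gripper_width: 0.0802
finger_force: 0.0
```

```bash
python3 - <<'E'
from h import *
print(manip.state()['tool_pos'],manip.state()['force'])
o=np.array([.514,.2187]);a=np.radians(-12.84);Rr=np.array([[np.cos(a),np.sin(a)],[-np.sin(a),np.cos(a)]])
def blobs(n,im):
    im=im[:,:,::-1].astype(int);b,g,r=im[...,0],im[...,1],im[...,2]
    m=((r>110)&(g<60)&(b<80)).astype(np.uint8);k,_,s,c=cv2.connectedComponentsWithStats(m)
    for i in range(1,k):
        if s[i,4]>150:
            X=onz(n,c[i],.128)[0]; print(n,s[i],X.round(3),'rack',(Rr@(X[:2]-o)).round(4))
for n in('top','scene'): im=snap(n,n+'8.png'); blobs(n,im)
d=np.abs(cv2.imread('pics/top8.png').astype(int)-cv2.imread('pics/top0.png')).sum(2)
print({k:d[y-8:y+8,x-8:x+8].mean().round(1) for k,(x,y) in dict(cream=(346,255),mini=(198,275),bottle=(200,195),candle=(302,199),cup=(373,183),B=(408,261),C=(427,262)).items()})
E
```

```text
[0.46637366 0.00878499 0.3051985 ] [-0.49783378  0.9884554   0.59595529]
top [167 163  17  16 205] [0.778 0.295 0.128] rack [0.2401 0.1332]
top [399 247  18  27 455] [ 0.547 -0.251  0.128] rack [ 0.137  -0.4506]
top [418 249  18  27 462] [ 0.542 -0.296  0.128] rack [ 0.1414 -0.4954]
top [158 259  24  29 473] [0.532 0.302 0.128] rack [-0.0004  0.085 ]
top [206 268  24  30 486] [0.508 0.192 0.128] rack [ 0.0004 -0.0278]
scene [289 119  39  34 836] [ 0.546 -0.271  0.128] rack [ 0.1398 -0.4703]
scene [415 266  25  15 262] [0.484 0.129 0.128] rack [-0.0095 -0.0944]
scene [413 294  41  26 745] [0.509 0.191 0.128] rack [ 0.001  -0.0279]
scene [326 336  24  24 440] [0.694 0.193 0.128] rack [0.181  0.0146]
scene [433 355  44  29 888] [0.534 0.301 0.128] rack [0.0015 0.0851]
{'cream': np.float64(12.4), 'mini': np.float64(8.2), 'bottle': np.float64(7.0), 'candle': np.float64(9.4), 'cup': np.float64(10.5), 'B': np.float64(8.5), 'C': np.float64(8.6)}
```

Both placed cartons locate at z = 0.128 from two views and on the rack's middle line within 1.5 mm; the bystanders and reds B and C are unchanged. red0 is only partly visible behind the arm; the last picture had it in place, and nothing went near it since. Handing in.

```bash
python3 -c "
from plant import manip
print(manip.finish_job())"
```

```text
the job is handed in; nothing more can be done
None
```

I added two red cartons from the trough to the rack beside red0, each lowered fully into its own bay, and handed the job in at about 31 s with the gripper empty and clear; the hand-in call gave no verdict.

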